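File a sample box in its rack lane with the fingertips

TASK

File the blue sample box in the free lane of the rack, the one with the blue end stop, by pushing it with the fingertips or the outside of the fingers only - never grip or lift it. First bring it square in front of that lane, then slide it gently all the way in until the spring catch in the lane's floor pops up behind it. The labels scuff easily, so neither the box nor the robot may touch a guide rail, and leave everything else where it is.

Things in the scene. Friction and masses are not known exactly. Their poses are not given: they have to be found in the camera images.
- blue_box: Shut sample box to file, blue sides, clear lid, 0.2-0.38 kg; starts askew on the rack's apron, slides. Origin: centre of underside. x: the way it enters the lane; y: long side. Body 66 (x) x 98 (y) x 24 mm high; lid above (z 24-30) overhangs 1 mm all round. Label and small lid tab (5 mm, mid length, not solid) on its -x side. Pushed by two tips side by side it turns square to their line.
- rack: Fixed filing rack: dark steel deck; x along the lanes towards their ends, y across, z up. Origin on the worktop. Deck top, on which boxes stand, is 12 mm above the worktop, x -155 to 165, y -131 to 131 mm. x -155 to -20 mm is the flat open loading apron; behind it two lanes, centred at y = +60 and -60 mm. A back plate 30 mm high closes them at x = 155 mm.
- rails: Three fixed aluminium guide rails, origin and axes as the rack's: at y = -120, 0, +120 mm, 8 mm wide, 14 mm high above the deck (26 mm above the worktop), from x = -20 to 154 mm. Lanes are 112 mm wide: 7 mm free on either side of the box's body. Nothing may touch them; fingertips over 14 mm above the deck pass above them and still meet the 30 mm high box.
- rack_mouth (a point): Point on the deck's top midway between the two lanes, at the front ends of the rails (the lanes' mouths).
- stop_blue: End of the free lane (left or right one): fixed blue block, 100 mm wide, 21 mm high, with a black rubber buffer bar facing the lane that gives up to 10 mm (0.9 N per mm). Origin: on the deck top, on the lane's centre line, level with the free buffer's face; axes as the rack's. The lane's mouth is at x = -152 mm. A box just touching the buffer has its origin at x = -33 mm, y = 0.
- catch_blue (a joint): Steel spring tongue, 14 mm wide, in the blue lane's floor on its centre line: hinged at x = -111 mm from stop_blue's origin, free end at x = -71 mm, 7 mm above the deck. 0 rad = up; a box passing over presses it down to about 0.17 rad (under 1 N); it springs up again when the box's rear edge has passed (box origin beyond x = -38 mm).
- stop_grey: End of the other lane, like stop_blue but with a white stop block, its own buffer and catch.
- grey_box: Sample box of the same make with grey sides, already filed in the lane with the white stop; leave it. Origin: centre of its underside.
- specimen: Black round mounted specimen, 40 mm diameter, 21 mm high, on the worktop beside the rack; leave it. Origin: centre of its underside.
- red_marker: Marker pen with red cap, 135 mm long, 14 mm high, lying on the worktop beside the rack; leave it. Origin: centre of its underside.
- bench_timer: White mechanical timer, 64 mm wide, 47 mm high, on the worktop beside the rack; leave it. Origin: centre of its underside.
Mind the look-alikes: they are no part of the job. What is shaped like the blue_box but pink is not meant.

How it is judged:
By the outcome, as a careful person would: the job done as asked, in the order asked, and still so for the second after the job is handed in, with the robot touching nothing.
It also fails if it takes over 72 s, if anything falls off the work surface, if the arm or the gripper's body presses on something with over 40 N, if the wrist force passes 120 N, or if a joint passes its speed limit or range.

ROBOT

A 6-joint arm with a two-finger parallel gripper is mounted at the origin on a cart in front of the work surface, level with it; the furniture and walls round the work are solid. World frame = base frame: x ahead of the robot, y to its left, z up, the work surface at z = 0. Lengths are in m, angles in rad, forces in N, time in s.
With the tool pointing down it reaches from about 0.25 to 0.775 m from the base axis. Payload 4 kg.
Tool frame: the origin (TCP) lies on the centre line of the jaws, within the pads' length; the fingertips stand 14 mm ahead of it and the grasp point (between the pads) lies 5 mm behind it (robot.tcp_to_tips is the distance from the TCP to the fingertips, in m); z points along the fingers, y is the line along which they close (so a half turn about z gives the same grasp; the last joint's range is limited). The gripper opens to 94 mm and grips with 3 to 60 N. Pads are 16 mm wide; open, the fingers measure 119 mm over their backs; the gripper's body (75 mm by 177 mm) begins 78 mm behind the grasp point.
Start: joints at [1.004, 0.087, 1.371, -0, 1.684, -0.103], TCP at [0.246, 0.492, 0.22] pointing down, gripper open.
Joint ranges: [-3.1, 3.1], [-0.76, 2.03], [0.27, 2.55], [-1.08, 4.22], [0.17, 2.65], [-2.57, 2.57]. Speed limits (rad/s): [2.79, 2.79, 3.14, 3.14, 3.14, 3.14].

INTERFACE

Orientations are given as [roll, pitch, yaw] about the fixed x, y, z axes, in that order (R = Rz(yaw) Ry(pitch) Rx(roll)).
In Python, from bench import robot gives the robot as it stands.
- The arm moves only by the tool carry_out, never from a script. Its argument "increments" is a list of rows, each a list of 3 entries, a list of its own where there are three numbers: the closure in counts, from 0 (fully open) to 255 (shut), then the shift along the tool's x, y, z in mm, then the turn about the tool's z in degrees. In form: [[fingers, [dx, dy, dz], twist], ...]. A call has 1 to 8 rows; each row shifts and turns the commanded pose from where the row before left it, along the tool's axes as they then stand; what a row does not reach is not made up. A row lasts 1/10 s, in which the tool goes at most 50 mm and 8.59 degrees, less where a joint would pass 70% of its speed; a pose out of reach is approached as far as the arm can. A call with a gripper value outside its range is refused whole. The fingers move at their own pace and stop on an object; the grip force is fixed at half the most. Time passes only in rows, so rows that do not move let the fingers close. It gives the time, the measured TCP pose, the force, the opening and the grip force at its end, in the units of the state.
- robot.get_obs(): the state, without advancing time (a new reading comes with each control period).
- robot.snapshot(name): name is "side" or "top"; returns the picture (400x640x3 uint8, blue, green, red); there is no depth.
- robot.get_calibration(name): a dict with "vfov" (degrees; the focal length in pixels is half the picture's height over the tangent of half this angle, whatever the lens; pixels are square), "cx", "cy" (the principal point, pixels), "T" (4x4, takes a point from camera to world coordinates). Camera axes: x right, y down, z forward; pixel columns grow to the right and rows downward; lengths in m; the calibration is good to about 2 mm. A picture is of the moment at which its call begins. get_calibration takes no time and is no camera call.
- robot.close_job(): hands the job in; it is judged then, once.
The state is a dict: "time": time; "joint_positions": joint angles; "qvel": joint speeds; "joint_torque": joint torques, N m; "tool_pos": TCP position; "ee_rot": TCP orientation; "wrist_force": force on the tool from outside, world axes, zero at the start; "wrist_torque": the same for the moment, N m; "width": finger opening in m; "finger_force": force on a finger pad.
Only numpy, scipy, OpenCV 4.12 (cv2) and the standard library are available. Lean on these libraries where they do the work, as an engineer would, in place of code of your own. Each camera call takes 0.05 s, during which the arm holds its last target. There are 200 camera calls.

## Working session

There is one attempt and no reset: what is moved stays moved. The work goes in short steps, Python scripts to look and compute and a tool call to move; the robot and the scene stay as the last step left them, time stands still between calls to the robot, and variables do not carry over. Pictures are saved under pics/ and viewed, at most 10 in all, crops included, and the job is handed in when it is done.

Besides the shell and the picture viewer there is one more tool, called after ">>>" as a command line: name --argument value ..., lists and objects as JSON in quotes. carry_out: Moves the arm, as the interface text tells. Its arguments: {"type":"object","properties":{"increments":{"type":"array","items":{"type":"array"}}},"required":["increments"]}

```bash
mkdir -p pics; ls; python3 - <<'E'
from bench import robot
import cv2
for n in("top","side"):
    cv2.imwrite(f"pics/{n}0.png",robot.snapshot(n)); c=robot.get_calibration(n); print(n,c)
o=robot.get_obs(); print({k:o[k] for k in("time","tool_pos","ee_rot","width","wrist_force")})
E
```

```text
pics
top {'vfov': 52.002145745327105, 'cx': 317.23748889069134, 'cy': 200.91749460505113, 'T': array([[ 2.54989707e-02, -9.86330306e-01,  1.62795364e-01,
         4.33249084e-01],
       [-9.99673422e-01, -2.48834409e-02,  5.81927746e-03,
         9.25142606e-04],
       [-1.68882089e-03, -1.62890584e-01, -9.86642694e-01,
         9.48077886e-01],
       [ 0.00000000e+00,  0.00000000e+00,  0.00000000e+00,
         1.00000000e+00]])}
side {'vfov': 55.37833507810909, 'cx': 316.2395081429028, 'cy': 196.41472093779254, 'T': array([[ 0.98525731, -0.08376647,  0.14916843,  0.44851088],
       [-0.17098276, -0.51139607,  0.84216326, -0.83947676],
       [ 0.0057391 , -0.85525273, -0.51817934,  0.54641246],
       [ 0.        ,  0.        ,  0.        ,  1.        ]])}
{'time': 0.1, 'tool_pos': array([0.24580989, 0.49152094, 0.21843119]), 'ee_rot': array([-3.13965635e+00, -2.06833109e-04,  2.67779410e+00]), 'width': 0.09404117951911507, 'wrist_force': array([ 0.57729498, -0.81002364, -0.04635034])}
```

View pics/top0.png

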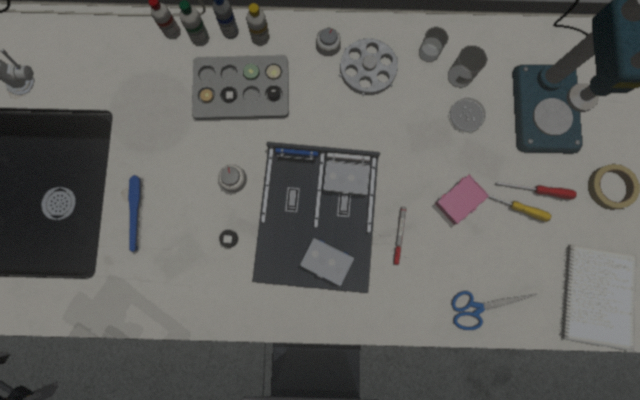

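View pics/side0.png

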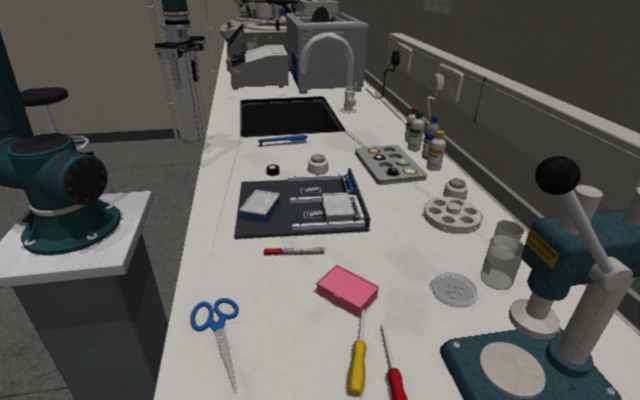

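The top view shows three look-alikes: the box on the apron at (327,262), the filed grey box at (346,177), and the pink one at (461,200). The blue stop is at (296,154), so the free lane is the left one. The side view shows blue sides on the apron box at (260,205), so that's my choice, and I'll check it in a crop.

```bash
cat > h.py <<'E'
import numpy as np,cv2
from bench import robot
def px2w(uv,z,n="top"):
    c=robot.get_calibration(n);T=c["T"];f=200/np.tan(np.radians(c["vfov"]/2))
    uv=np.atleast_2d(uv).astype(float)
    d=np.c_[(uv[:,0]-c["cx"])/f,(uv[:,1]-c["cy"])/f,np.ones(len(uv))]@T[:3,:3].T
    return (T[:3,3]+d*((z-T[2,3])/d[:,2])[:,None])[:,:2]
def w2px(p,n="top"):
    c=robot.get_calibration(n);T=c["T"];f=200/np.tan(np.radians(c["vfov"]/2))
    q=(np.atleast_2d(p)-T[:3,3])@T[:3,:3]
    return q[:,:2]/q[:,2:]*f+[c["cx"],c["cy"]]
E
python3 - <<'E'
from h import *
im=cv2.imread("pics/top0.png"); g=im.max(2)
# deck: dark
m=((g<85)*255).astype(np.uint8); m[:, :240]=0; m[:,392:]=0; m[:135]=0; m[305:]=0
m=cv2.morphologyEx(m,cv2.MORPH_OPEN,np.ones((3,3)))
c=max(cv2.findContours(m,0,2)[0],key=cv2.contourArea); h=cv2.convexHull(c)
a=cv2.approxPolyDP(h,6,True)[:,0]; print("deck",a.tolist(),px2w(a,.012).round(4).tolist())
# lid on apron
b=((g>100)*255).astype(np.uint8); k=np.zeros_like(b); k[236:290,290:366]=b[236:290,290:366]
k=cv2.morphologyEx(k,cv2.MORPH_OPEN,np.ones((5,5)))
c=max(cv2.findContours(k,0,2)[0],key=cv2.contourArea); W=px2w(c[:,0],.042).astype(np.float32)
print("lid",cv2.minAreaRect(W))
# blue stop
s=((im[...,0].astype(int)-im[...,2]>35)*255).astype(np.uint8); s[:140]=0;s[175:]=0;s[:,:260]=0;s[:,390:]=0
p=cv2.findNonZero(s); print("bluestop px",cv2.boundingRect(p))
cv2.imwrite("pics/crop0.png",cv2.resize(im[130:305,235:410],None,fx=3.4,fy=3.4,interpolation=cv2.INTER_CUBIC)*1)
E
```

```text
deck [[267, 142], [378, 152], [366, 292], [253, 281]] [[0.7262, 0.1291], [0.7083, -0.1339], [0.3845, -0.1076], [0.4021, 0.1458]]
lid ((0.4487668573856354, -0.01733897253870964), (0.0969826728105545, 0.06794080883264542), 64.93689727783203)
bluestop px (276, 148, 42, 7)
```

View pics/crop0.png

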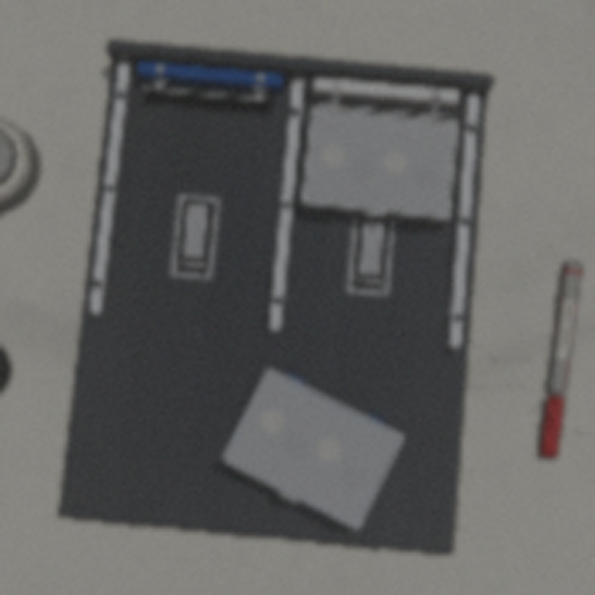

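The crop confirms the choice: blue edging shows at the apron box's front (crop 290,378), its tab is on the near side (288,497), and the blue stop is on the left (210,75). Next I refine the rack pose from the rails and compute the first approach.

```bash
cat >> h.py <<'E'
def rackfit(im):
    g=im.max(2); b=((g>95)*255).astype(np.uint8); m=np.zeros_like(b); m[145:236,258:382]=b[145:236,258:382]
    # predicted rail corridors from deck estimate
    R0=np.array([.548,.0085]);a=np.radians(-3.9)
    ex=np.array([np.cos(a),np.sin(a)]);ey=np.array([-ex[1],ex[0]]);P=[]
    for y in(-.12,0,.12):
        vs,us=np.nonzero(m);w=px2w(np.c_[us,vs],.026)-R0
        x_,y_=w@ex,w@ey
        k=(abs(y_-y)<.008)&(x_>-.05)&(x_<(.05 if y<=0 else .13))
        pts=w[k].astype(np.float32); l=cv2.fitLine(pts,cv2.DIST_HUBER,0,.01,.01).ravel()
        d=l[:2]*np.sign(l[0]); t=(pts-l[2:])@d
        P.append((np.degrees(np.arctan2(d[1],d[0])),*(R0+l[2:]),np.percentile(x_[k],1)))
    return P
R=np.array([.548,.0085]); YAW=-3.9
def axes():
    a=np.radians(YAW); ex=np.array([np.cos(a),np.sin(a)]); return ex,np.array([-ex[1],ex[0]])
def toW(x,y): ex,ey=axes(); return R+ex*x+ey*y
def toR(p): ex,ey=axes(); d=np.asarray(p)[...,:2]-R; return np.stack([d@ex,d@ey],-1)
def lid(im):
    ex,ey=axes(); pl=[toW(x,y) for x,y in((-.175,-.14),(-.175,.15),(-.026,.15),(-.026,-.14))]
    q=w2px(np.c_[pl,[.042]*4]).astype(np.int32)
    k=np.zeros(im.shape[:2],np.uint8); cv2.fillPoly(k,[q],255); k[im.max(2)<100]=0
    d=np.zeros_like(k);q=w2px(np.c_[[toW(x,y) for x,y in((-.155,-.131),(-.155,.131),(0,.131),(0,-.131))],[.012]*4]).astype(np.int32)
    cv2.fillPoly(d,[q],255);k&=d
    k=cv2.morphologyEx(k,cv2.MORPH_OPEN,np.ones((5,5)))
    c=max(cv2.findContours(k,0,2)[0],key=cv2.contourArea)
    r=cv2.minAreaRect(px2w(c[:,0],.042).astype(np.float32)*1000)
    (cx,cy),(w,h),a=r
    if w>h:a-=90
    return toR(np.array([cx,cy])/1000)*1000,(a-YAW+45)%90-45,(w,h)
def tool():
    o=robot.get_obs(); p=o["tool_pos"]; print("t",o["time"],"rack xy mm",toR(p)*1000,"z",p[2]*1000,"yaw-rack",np.degrees(o["ee_rot"][2])-YAW,"F",o["wrist_force"].round(1),"w",round(o["width"]*1000,1))
def delta(x,y,z,yaw):
    # shift in tool axes (mm) to reach rack x,y (mm), z mm; twist deg for tool yaw (rack frame)
    o=robot.get_obs();p=o["tool_pos"];w=toW(x/1e3,y/1e3)-p[:2];t=o["ee_rot"][2]
    tx=np.array([np.cos(t),np.sin(t)]);ty=np.array([np.sin(t),-np.cos(t)])
    print("dxyz",1000*np.array([w@tx,w@ty,p[2]-z/1e3]),"twist",-(yaw+YAW-np.degrees(t)))
E
python3 - <<'E'
from h import *
im=cv2.imread("pics/top0.png")
for r in rackfit(im): print(np.round(r,4))
print(lid(im)); tool(); delta(-102,-112,120,90)
E
```

```text
[-4.0012  0.555  -0.1128 -0.0198]
[-4.2063  0.5631  0.0066 -0.0199]
[-3.6864  0.6132  0.1238 -0.0191]
(array([-97.38207967, -32.88495227]), -21.169160461425783, (97.74100494384766, 67.9439468383789))
t 0.1 rack xy mm [-334.34313454  461.34885319] z 218.43118591359504 yaw-rack 157.3263002138613 F [ 0.6 -0.8 -0. ] w 94.0
dxyz [-435.40249468 -439.47344317   98.43118591] twist 67.32630021386129
```

>>> carry_out --increments '[[190,[-27,-27,0],0],[190,[-27,-27,0],0],[190,[-27,-27,0],0],[190,[-27,-27,0],0],[190,[-27,-27,0],0],[190,[-27,-27,0],0],[190,[-27,-27,0],0],[190,[-27,-27,0],0]]'

```text
time: 0.9
tool_pos: [0.3425, 0.2006, 0.2191]
ee_rot: [-3.141, -0.0, 2.678]
wrist_force: [-0.2, 0.1, 0.5]
width: 0.0333
finger_force: 0.0
```

>>> carry_out --increments '[[190,[-27,-27,0],0],[190,[-27,-27,0],0],[190,[-27,-27,0],0],[190,[-27,-27,0],0],[190,[-27,-27,0],0],[190,[-27,-27,0],0],[190,[-27,-28,0],0],[190,[-27,-28,0],0]]'

```text
time: 1.7
tool_pos: [0.4382, -0.091, 0.219]
ee_rot: [3.141, -0.001, 2.678]
wrist_force: [0.9, 1.2, -0.8]
width: 0.0242
finger_force: 0.0
```

>>> carry_out --increments '[[190,[0,0,12],8.4],[190,[0,0,12],8.4],[190,[0,0,12],8.4],[190,[0,0,12],8.4],[190,[0,0,12],8.4],[190,[0,0,12],8.4],[190,[0,0,12],8.4],[190,[0,0,12],8.4]]'

```text
time: 2.5
tool_pos: [0.4379, -0.0894, 0.1224]
ee_rot: [-3.141, -0.0, 1.499]
wrist_force: [0.2, -0.4, 0.4]
width: 0.0238
finger_force: 0.0
```

```bash
python3 - <<'E'
from h import *
tool(); delta(-102,-112,42,90)
E
```

```text
t 2.5 rack xy mm [-103.23483793 -105.11816537] z 122.44959095027308 yaw-rack 89.77971733367512 F [ 0.2 -0.4  0.4] w 23.8
dxyz [-6.87703625  1.26128703 80.44959095] twist -0.22028266632487714
```

>>> carry_out --increments '[[190,[-7,1,20],0],[190,[0,0,20],0],[190,[0,0,20],0],[190,[0,0,20],0],[190,[0,0,0],0],[190,[5,0,0],0],[190,[5,0,0],0]]'

```text
time: 3.2
tool_pos: [0.4403, -0.0865, 0.0446]
ee_rot: [3.14, 0.0, 1.505]
wrist_force: [-0.8, 0.0, 0.4]
width: 0.0242
finger_force: 0.0
```

>>> carry_out --increments '[[190,[5,0,0],0],[190,[5,0,0],0],[190,[5,0,0],0],[190,[5,0,0],0],[190,[5,0,0],0],[190,[5,0,0],0],[190,[5,0,0],0],[190,[0,0,0],0]]'

```text
time: 4.0
tool_pos: [0.4417, -0.0507, 0.0433]
ee_rot: [-3.141, -0.001, 1.506]
wrist_force: [1.3, -1.5, 0.2]
width: 0.0238
finger_force: 0.8
```

```bash
python3 - <<'E'
from h import *
tool(); im=robot.snapshot("top"); print(lid(im)); cv2.imwrite("pics/t1.png",cv2.resize(im[130:305,235:410],None,fx=3.4,fy=3.4,interpolation=cv2.INTER_CUBIC))
E
```

```text
t 4.0 rack xy mm [-102.04915978  -66.25700575] z 43.338341202225344 yaw-rack 90.17061851955023 F [ 1.3 -1.5  0.2] w 23.8
(array([-96.11980354,  23.86207436]), -12.663522338867182, (48.93279266357422, 67.8688735961914))
```

View pics/t1.png

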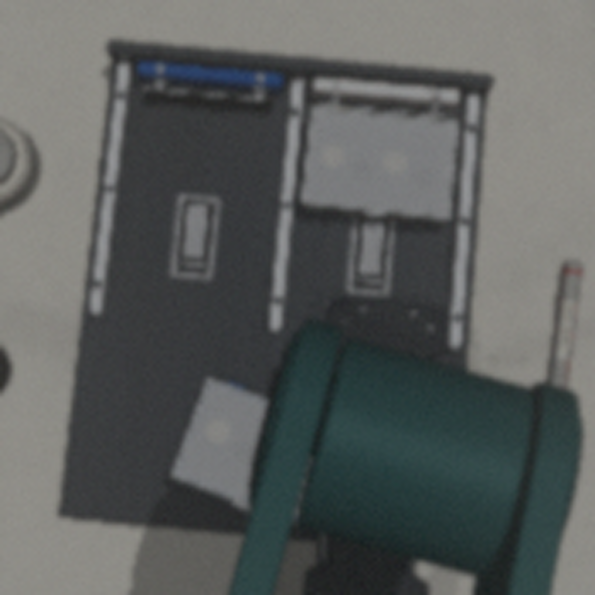

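The box is turning square, from -21° to about -13°, with its left edge visible from (210,378) to (172,475). I'll keep pushing.

>>> carry_out --increments '[[190,[5,0,0],0],[190,[5,0,0],0],[190,[5,0,0],0],[190,[5,0,0],0],[190,[5,0,0],0],[190,[5,0,0],0],[190,[5,0,0],0],[190,[0,0,0],0]]'

```text
time: 4.85
tool_pos: [0.4437, -0.0156, 0.0432]
ee_rot: [-3.141, -0.001, 1.506]
wrist_force: [-0.9, 0.2, 0.1]
width: 0.0239
finger_force: 0.0
```

```bash
cat >> h.py <<'E'
def far():
    c,a,s=lid(robot.snapshot("top"));L=min(s) if max(s)<80 else max(s)
    # visible length along box y (the side not ~68)
    L=max(s) if max(s)>80 else min(s,key=lambda v:-abs(v-68)); r=np.radians(a)
    u=np.array([-np.sin(r),np.cos(r)]); f=c+u*L/2
    print("visible",c,a,s,"far mid",f,"box centre",f-u*49.5)
E
python3 - <<'E'
from h import *
tool(); far()
E
```

```text
t 4.85 rack xy mm [-102.3745344   -31.09576404] z 43.245380973063824 yaw-rack 90.17904763510175 F [-0.9  0.2  0.1] w 23.9
visible [-108.61711649   71.33568954] 0.34907379150391193 (20.837230682373047, 64.28012084960938) far mid [-108.68059138   81.75411152] box centre [-108.37901513   32.2550302 ]
```

>>> carry_out --increments '[[190,[4,0,0],0],[190,[4,0,0],0],[190,[4,0,0],0],[190,[4,0,0],0],[190,[4,0,0],0],[190,[4,0,0],0],[190,[2,0,0],0],[190,[0,0,0],0]]'

```text
time: 5.7
tool_pos: [0.4457, 0.0098, 0.0434]
ee_rot: [-3.141, -0.001, 1.505]
wrist_force: [-0.4, -0.6, -0.5]
width: 0.024
finger_force: 0.3
```

>>> carry_out --increments '[[190,[-10,0,0],0],[190,[-15,0,0],0],[190,[-20,0,-20],0],[190,[-30,0,-40],0],[190,[-45,0,-20],0],[190,[-45,0,0],0],[190,[0,0,0],0]]'

```text
time: 6.4
tool_pos: [0.4349, -0.1606, 0.1248]
ee_rot: [3.139, 0.003, 1.498]
wrist_force: [0.3, 0.3, -0.9]
width: 0.0239
finger_force: 0.0
```

```bash
python3 - <<'E'
from h import *
tool(); im=robot.snapshot("top"); print(lid(im)); cv2.imwrite("pics/t2.png",cv2.resize(im[130:305,235:410],None,fx=3.4,fy=3.4,interpolation=cv2.INTER_CUBIC))
E
```

```text
t 6.4 rack xy mm [-101.33103721 -176.37803798] z 124.80539406975545 yaw-rack 89.72767526693451 F [ 0.3  0.3 -0.9] w 23.9
(array([-117.21776701,   53.604245  ]), -0.22878417968750142, (98.83666229248047, 69.39886474609375))
```

View pics/t2.png

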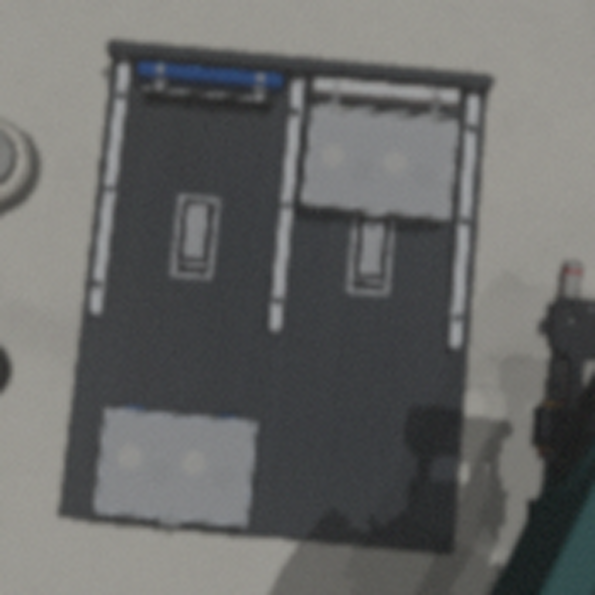

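The box is square at (-117, 53.6) mm in rack axes (crop centre 177,467) and needs about 6 mm more to the left. I'll nudge it gently.

>>> carry_out --increments '[[190,[40,-4,0],0],[190,[40,-5,0],0],[190,[40,-5,0],0],[190,[41,0,0],0],[190,[0,0,20],0],[190,[0,0,30],0],[190,[0,0,32],0],[190,[0,0,0],0]]'

```text
time: 7.25
tool_pos: [0.4268, 0.008, 0.0367]
ee_rot: [-3.13, -0.001, 1.507]
wrist_force: [0.2, 0.2, -0.8]
width: 0.0244
finger_force: 0.0
```

```bash
python3 - <<'E'
from h import *
tool(); delta(-115,1,43,90)
E
```

```text
t 7.25 rack xy mm [-120.9182614    -8.75527338] z 36.69063011899698 yaw-rack 90.23564754274496 F [ 0.2  0.2 -0.8] w 24.4
dxyz [ 9.73085017  5.95833297 -6.30936988] twist 0.2356475427449567
```

>>> carry_out --increments '[[190,[0,3,-3],0],[190,[0,3,-3],0],[190,[2,0,0],0],[190,[2,0,0],0],[190,[2,0,0],0],[190,[2,0,0],0],[190,[2,0,0],0],[190,[0,0,0],0]]'

```text
time: 8.05
tool_pos: [0.4386, 0.0156, 0.0479]
ee_rot: [3.14, 0.0, 1.505]
wrist_force: [0.3, -4.2, 2.5]
width: 0.0241
finger_force: 1.8
```

>>> carry_out --increments '[[190,[-10,0,0],0],[190,[-15,0,0],0],[190,[-20,0,-20],0],[190,[-30,0,-40],0],[190,[-45,0,-20],0],[190,[-45,0,0],0],[190,[0,0,0],0]]'

```text
time: 8.75
tool_pos: [0.4268, -0.153, 0.1276]
ee_rot: [3.141, 0.0, 1.498]
wrist_force: [-0.5, 0.4, -0.9]
width: 0.0241
finger_force: 0.0
```

```bash
python3 - <<'E'
from h import *
tool(); im=robot.snapshot("top"); print(lid(im))
E
```

```text
t 8.75 rack xy mm [-109.92810306 -169.34013803] z 127.6041195514106 yaw-rack 89.74804452929851 F [-0.5  0.4 -0.9] w 24.1
(array([-117.50811006,   58.93012823]), 0.20064392089843608, (98.5347671508789, 69.55005645751953))
```

>>> carry_out --increments '[[119,[0,-25,0],0],[119,[0,-25,0],0],[119,[0,-25,0],0],[119,[0,0,0],-8.4],[119,[0,0,0],-8.4],[119,[0,0,0],-8.4],[119,[0,0,0],-8.4],[119,[0,0,0],-8.4]]'

```text
time: 9.6
tool_pos: [0.352, -0.1418, 0.1261]
ee_rot: [3.141, -0.004, 2.246]
wrist_force: [-0.4, -0.6, -0.1]
width: 0.0501
finger_force: 0.0
```

>>> carry_out --increments '[[119,[0,0,0],-8.4],[119,[0,0,0],-8.4],[119,[0,0,0],-8.4],[119,[0,0,0],-8.4],[119,[0,0,0],-8.4],[119,[0,0,0],-6],[119,[0,0,0],0]]'

```text
time: 10.3
tool_pos: [0.352, -0.1421, 0.1262]
ee_rot: [3.139, -0.002, 3.077]
wrist_force: [-0.6, 0.0, -0.7]
width: 0.0501
finger_force: 0.0
```

```bash
python3 - <<'E'
from h import *
tool(); delta(-188,59,44,180)
E
```

```text
t 10.3 rack xy mm [-185.2589489  -163.53702044] z 126.24229425149657 yaw-rack 180.2228004857004 F [-0.6  0.  -0.7] w 50.1
dxyz [  1.87567465 222.54599675  82.24229425] twist 0.22280048570038957
```

>>> carry_out --increments '[[119,[2,45,0],0.2],[119,[0,45,0],0],[119,[0,45,0],0],[119,[0,45,0],0],[119,[0,42,0],0],[119,[0,0,25],0],[119,[0,0,25],0],[119,[0,0,0],0]]'

```text
time: 11.1
tool_pos: [0.3619, 0.0788, 0.0736]
ee_rot: [-3.141, -0.009, 3.073]
wrist_force: [-0.4, 0.1, 0.4]
width: 0.0501
finger_force: 0.0
```

>>> carry_out --increments '[[119,[0,0,15],0],[119,[0,0,15],0],[119,[0,0,0],0]]'

```text
time: 11.4
tool_pos: [0.3642, 0.0778, 0.0464]
ee_rot: [3.141, -0.004, 3.071]
wrist_force: [-0.3, -0.1, 0.8]
width: 0.0498
finger_force: 0.0
```

```bash
python3 - <<'E'
from h import *
tool(); delta(-165,59,44,180)
E
```

```text
t 11.4 rack xy mm [-188.10764409   56.59980414] z 46.36508574734269 yaw-rack 179.83507329071173 F [-0.3 -0.1  0.8] w 49.8
dxyz [-23.10063937   2.4667015    2.36508575] twist -0.1649267092882667
```

>>> carry_out --increments '[[119,[-8,2.5,2],-0.2],[119,[-8,0,0],0],[119,[-5,0,0],0],[119,[-4,0,0],0],[119,[-4,0,0],0],[119,[-4,0,0],0],[119,[-4,0,0],0],[119,[-4,0,0],0]]'

```text
time: 12.2
tool_pos: [0.4067, 0.0774, 0.0454]
ee_rot: [3.142, -0.001, 3.076]
wrist_force: [-3.9, 0.3, 2.5]
width: 0.0502
finger_force: 1.9
```

>>> carry_out --increments '[[119,[-5,0,0],0],[119,[-5,0,0],0],[119,[-5,0,0],0],[119,[-5,0,0],0],[119,[-5,0,0],0],[119,[-5,0,0],0],[119,[-4,0,0],0],[119,[0,0,0],0]]'

```text
time: 13.0
tool_pos: [0.442, 0.0751, 0.0455]
ee_rot: [3.141, 0.002, 3.076]
wrist_force: [-1.3, -0.4, 0.4]
width: 0.0501
finger_force: 0.0
```

```bash
python3 - <<'E'
from h import *
tool(); im=robot.snapshot("top"); print(lid(im)); cv2.imwrite("pics/t3.png",np.hstack([cv2.resize(im[130:305,235:410],(400,400),interpolation=cv2.INTER_CUBIC),cv2.resize(robot.snapshot("side")[140:250,220:390][:, :],(400,400),interpolation=cv2.INTER_CUBIC)]))
E
```

```text
t 13.0 rack xy mm [-110.33051163   59.20923149] z 45.47345248140758 yaw-rack 180.1170744316713 F [-1.3 -0.4  0.4] w 50.1
(array([-39.07053112,  89.36249523]), 5.352687025070189, (8.87252426147461, 13.440802574157715))
```

View pics/t3.png

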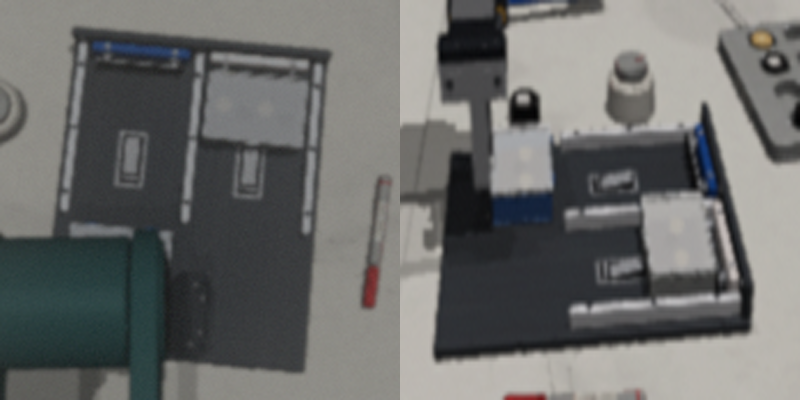

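The box's front edge is visible from (70,225) to (170,238) in the left half, just before the mouth. I'll measure its angle and lateral position exactly before it enters.

```bash
cat >> h.py <<'E'
def front(lo,hi):
    # front part of the lid, within rack x lo..hi, between the rails
    im=robot.snapshot("top"); v,u=np.nonzero(im.max(2)>95); r=toR(px2w(np.c_[u,v],.042))*1000
    k=(r[:,0]>lo)&(r[:,0]<hi)&(r[:,1]>4)&(r[:,1]<115); m=np.zeros(im.shape[:2],np.uint8); m[v[k],u[k]]=255
    n,l,s,_=cv2.connectedComponentsWithStats(m); i=1+np.argmax(s[1:,4]); v,u=np.nonzero(l==i)
    top=np.array([(c,v[u==c].min()-.5) for c in np.unique(u)][2:-2]); P=(toR(px2w(top,.042))*1000).astype(np.float32)
    q=cv2.fitLine(P,cv2.DIST_HUBER,0,.01,.01).ravel()
    row=np.unique(v); ends=np.array([(u[v==y].min()-.5,y) for y in row]+[(u[v==y].max()+.5,y) for y in row])
    E=toR(px2w(ends,.042))*1000; n=len(row)
    print("front x",P[:,0].mean(),"yaw",(np.degrees(np.arctan2(q[1],q[0]))-90+90)%180-90,"yL",E[:n].round(1)[2:-1].tolist(),"yR",E[n:].round(1)[2:-1].tolist())
E
python3 - <<'E'
from h import *
front(-75,-22)
E
```

```text
front x -33.866856 yaw 1.2472076 yL [[-38.6, 108.4], [-40.8, 108.1], [-43.0, 107.8]] yR [[-33.7, 55.4], [-35.5, 50.8], [-37.5, 48.3]]
```

Left edge at y≈108–109 puts the centre at about 59, which is on the lane's centre line. I'll slide it in.

>>> carry_out --increments '[[119,[-4,0,0],0],[119,[-4,0,0],0],[119,[-5,0,0],0],[119,[-5,0,0],0],[119,[-5,0,0],0],[119,[-5,0,0],0],[119,[-5,0,0],0],[119,[-5,0,0],0]]'

```text
time: 13.95
tool_pos: [0.4791, 0.0726, 0.0455]
ee_rot: [3.142, -0.0, 3.076]
wrist_force: [-5.2, 0.0, 4.5]
width: 0.0503
finger_force: 2.1
```

>>> carry_out --increments '[[119,[-5,0,0],0],[119,[-5,0,0],0],[119,[-5,0,0],0],[119,[-5,0,0],0],[119,[-5,0,0],0],[119,[-5,0,0],0],[119,[-4,0,0],0],[119,[0,0,0],0]]'

```text
time: 14.75
tool_pos: [0.5139, 0.0703, 0.0454]
ee_rot: [3.141, 0.002, 3.076]
wrist_force: [0.6, 1.1, 0.5]
width: 0.0502
finger_force: 0.3
```

```bash
python3 - <<'E'
from h import *
tool(); im=robot.snapshot("top"); cv2.imwrite("pics/t4.png",np.hstack([cv2.resize(im[135:255,250:370],(400,400),interpolation=cv2.INTER_CUBIC),cv2.resize(robot.snapshot("side")[140:250,220:390][:, :],(400,400),interpolation=cv2.INTER_CUBIC)]))
front(-10,60)
E
```

```text
t 14.75 rack xy mm [-38.25011064  59.38222722] z 45.405605092878005 yaw-rack 180.12097564565312 F [0.6 1.1 0.5] w 50.2Traceback (most recent call last):
  File "<stdin>", line 3, in <module>
  File "h.py", line 59, in front
    n,l,s,_=cv2.connectedComponentsWithStats(m); i=1+np.argmax(s[1:,4]); v,u=np.nonzero(l==i)
                                                     ~~~~~~~~~^^^^^^^^^
    return _wrapfunc(a, 'argmax', axis=axis, out=out, **kwds)
    return bound(*args, **kwds)
ValueError: attempt to get argmax of an empty sequence
```

View pics/t4.png

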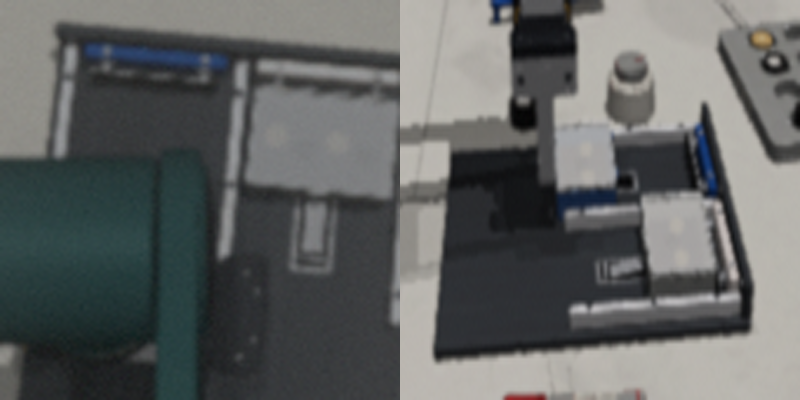

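In the side view the box (585,160) lies square inside the lane, and there is no lateral force. I'll continue to the buffer.

>>> carry_out --increments '[[119,[-4,0,0],0],[119,[-5,0,0],0],[119,[-5,0,0],0],[119,[-5,0,0],0],[119,[-5,0,0],0],[119,[-5,0,0],0],[119,[-5,0,0],0],[119,[-5,0,0],0]]'

```text
time: 15.7
tool_pos: [0.5519, 0.0678, 0.0454]
ee_rot: [3.142, -0.0, 3.076]
wrist_force: [-2.3, 0.2, 2.3]
width: 0.0502
finger_force: 1.6
```

>>> carry_out --increments '[[119,[-5,0,0],0],[119,[-5,0,0],0],[119,[-5,0,0],0],[119,[-5,0,0],0],[119,[-5,0,0],0],[119,[-5,0,0],0],[119,[-4,0,0],0],[119,[-3,0,0],0]]'

```text
time: 16.5
tool_pos: [0.5888, 0.0654, 0.0454]
ee_rot: [3.142, 0.0, 3.076]
wrist_force: [-3.0, 0.2, 1.3]
width: 0.0498
finger_force: 1.5
```

```bash
python3 - <<'E'
from h import *
tool(); delta(58,59,44,180)
E
```

```text
t 16.5 rack xy mm [36.84382386 59.5479993 ] z 45.43872324005381 yaw-rack 180.12610286457502 F [-3.   0.2  1.3] w 49.8
dxyz [-21.1549188   -0.59456078   1.43872324] twist 0.1261028645750173
```

>>> carry_out --increments '[[119,[-3,0,0],0],[119,[-3,0,0],0],[119,[-3,0,0],0],[119,[-3,0,0],0],[119,[-2,0,0],0],[119,[-2,0,0],0],[119,[-2,0,0],0],[119,[-2,0,0],0]]'

```text
time: 17.3
tool_pos: [0.608, 0.0642, 0.0454]
ee_rot: [3.141, -0.001, 3.076]
wrist_force: [-4.9, 1.5, 1.8]
width: 0.05
finger_force: 2.6
```

```bash
python3 - <<'E'
from h import *
tool(); im=robot.snapshot("top"); cv2.imwrite("pics/t5.png",np.hstack([cv2.resize(im[135:255,250:370],(400,400),interpolation=cv2.INTER_CUBIC),cv2.resize(robot.snapshot("side")[150:230,290:390],(400,400),interpolation=cv2.INTER_CUBIC)]))
E
```

```text
t 17.3 rack xy mm [56.03658153 59.67537143] z 45.4422347729212 yaw-rack 180.1245292316205 F [-4.9  1.5  1.8] w 50.0
```

View pics/t5.png

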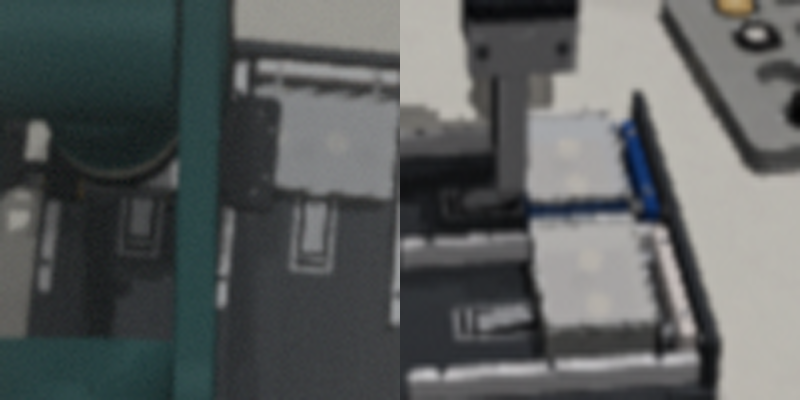

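In the side view the box (575,160) is at the blue stop. I'll push a few more millimetres for margin, then back off.

>>> carry_out --increments '[[119,[-1,0,0],0],[119,[-1,0,0],0],[119,[-1,0,0],0],[119,[-1,0,0],0],[119,[0,0,0],0],[119,[0,0,0],0]]'

```text
time: 18.0
tool_pos: [0.6106, 0.0641, 0.0455]
ee_rot: [3.142, -0.004, 3.076]
wrist_force: [-8.0, -0.1, 4.1]
width: 0.0502
finger_force: 3.9
```

>>> carry_out --increments '[[119,[3,0,0],0],[119,[6,0,0],0],[119,[15,0,0],0],[119,[10,0,-20],0],[119,[20,0,-40],0],[119,[40,0,-30],0],[119,[40,0,-20],0],[119,[0,0,0],0]]'

```text
time: 18.8
tool_pos: [0.4783, 0.0731, 0.1603]
ee_rot: [3.14, 0.01, 3.077]
wrist_force: [0.7, -0.4, -0.1]
width: 0.0502
finger_force: 0.0
```

>>> carry_out --increments '[[119,[40,-40,0],0],[119,[30,-40,0],0],[119,[10,-45,0],0],[119,[0,-45,0],0],[119,[0,-45,0],0],[119,[0,-45,0],0],[119,[0,0,0],0]]'

```text
time: 19.5
tool_pos: [0.3867, -0.1825, 0.155]
ee_rot: [-3.139, 0.001, 3.068]
wrist_force: [1.5, 0.1, 0.3]
width: 0.05
finger_force: 0.0
```

```bash
python3 - <<'E'
from h import *
tool(); im=robot.snapshot("top"); s=robot.snapshot("side"); cv2.imwrite("pics/t6.png",np.hstack([cv2.resize(im[135:255,250:370],(400,400),interpolation=cv2.INTER_CUBIC),cv2.resize(s[150:230,290:390],(400,400),interpolation=cv2.INTER_CUBIC)]))
# filed boxes' lids at z .042
v,u=np.nonzero(im.max(2)>95); r=toR(px2w(np.c_[u,v],.042))*1000
for y in(59,-60):
    k=(r[:,0]>40)&(r[:,0]<150)&(abs(r[:,1]-y)<20)&(abs(r[:,1]-y)>10); print(y,"rear x",np.percentile(r[k,0],[1,99]))
    for x in(80,90,100,110,):
        k=(abs(r[:,0]-x)<2)&(abs(r[:,1]-y)<52.5); print(x,r[k,1].min(),r[k,1].max())
E
```

```text
t 19.5 rack xy mm [-147.95301479 -201.52165884] z 154.952948154172 yaw-rack 179.69140556891747 F [1.5 0.1 0.3] w 50.0
59 rear x [ 46.17737356 146.71618185]
80 11.674272341850848 107.13650077751973
90 10.29799034651854 108.4276281971198
100 11.172548449744353 107.20358367347984
110 10.009842797448233 110.5044101911297
-60 rear x [ 41.61202187 148.33499434]
80 -108.29246532876095 -13.052690357868538
90 -109.859795936876 -10.17604502112611
100 -109.0128166588038 -13.634835997884805
110 -110.41760961956042 -12.797936632871545
```

View pics/t6.png

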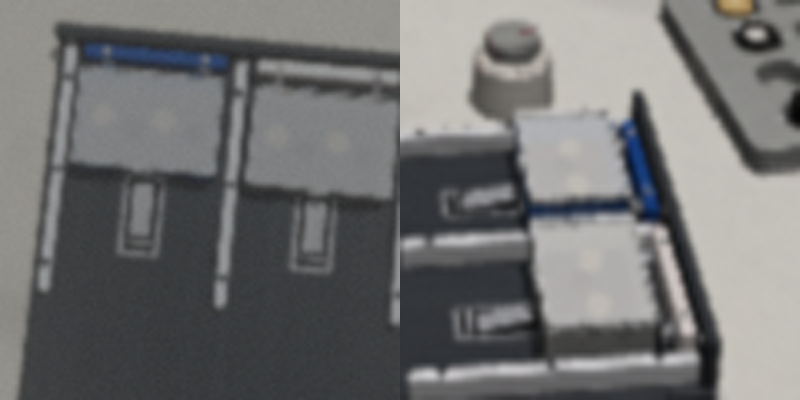

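The box (145,118) sits square against the blue stop. The catch behind it is raised at (490,195) in the side view, as the grey lane's is at (500,318). Nothing else has moved, so I'm handing in.

```bash
python3 -c "
from bench import robot
print(robot.close_job())"
```

```text
the job is handed in; nothing more can be done
None
```

The blue box is filed square in the blue lane with the catch up behind it in the last pictures, pushed only and with no sign of rail contact; I handed the job in at about 20 s, with no verdict returned.

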